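Pack two farm-shop gift trays

TASK

Make up the two gift trays from the stock on the counter. In the long tray the juice bottle stands in the middle compartment, with the large jar in one end compartment and the cheese wheel in the other (either way round); the short tray gets the oil tin in one compartment and the small honey jar in the other (either way round). Set each thing down gently, upright and flat on its compartment's floor, never tip anything over, and leave the bell, the pencil mug and the tape roll where they are.

Things in the scene. Friction and masses are not known exactly. Their poses are not given: they have to be found in the camera images.
- bottle_mid (a point): Juice bottle, the tallest thing of the stock: 150 mm tall, amber glass body 54 mm across up to 85 mm, shoulder tapering to a straight neck and dark cap 28 mm across from 110 to 150 mm above its base. Stands upright at the start. This point: on its axis, 75 mm above its base; z up.
- jar_mid (a point): Large preserve jar: clear glass, 58 mm across and 65 mm tall, under a steel lid 62 mm across and 20 mm thick; 85 mm tall in all. Stands upright at the start. This point: on its axis, 42.5 mm above its base; z up.
- cheese_mid (a point): Small cheese wheel: a plain flat yellowish disc 64 mm across and 45 mm tall with a round paper on top, lying flat. This point: its centre, 22.5 mm above its base; z up.
- tin_mid (a point): Oil tin: upright rectangular metal can with a paper label, 36 mm along its x, 52 mm along its y, 105 mm tall, with a black screw cap (18 mm across, 12 mm tall) on top, 13 mm off centre towards +y. This point: 52.5 mm above its base, at the can's centre; z up.
- honey_mid (a point): Small honey jar: amber glass, 42 mm across, 44 mm tall, under a steel lid 44 mm across and 16 mm thick; 60 mm tall in all. Stands upright at the start. This point: on its axis, 30 mm above its base; z up.
- long_tray: Long wooden gift tray, 96 x 274 mm, with three compartments in a row, centred at y = -89, 0 and +89 mm of its frame. Compartments are square, 84 x 84 mm inside; the floor is 6 mm thick, the rim and dividers stand 20 mm above the table (14 mm above the floor). Walls 6 mm, dividers 5 mm thick. Loose. Origin: centre of the underside; x across the tray, y along the row of compartments, z up.
- short_tray: Short wooden gift tray, 96 x 185 mm, with two compartments, centred at y = -44.5 and +44.5 mm of its frame. Compartments are square, 84 x 84 mm inside; the floor is 6 mm thick, the rim and dividers stand 20 mm above the table (14 mm above the floor). Walls 6 mm, dividers 5 mm thick. Loose. Origin: centre of the underside; x across the tray, y along the row of compartments, z up.
- bell: Bystander: steel counter bell, a dome 72 mm across and 48 mm tall. Origin: centre of its underside.
- mug: Bystander: white mug with pencils, 76 mm across, 85 mm tall (125 mm with the pencils). Origin: centre of its underside.
- tape: Bystander: roll of brown paper tape lying flat, a ring 90 mm across and 25 mm tall. Origin: centre of its underside.
There are look-alikes about, which are no part of the job. What is shaped like the part that bears jar_mid but green or turquoise is not meant.

How it is judged (in metres and radians):
At the end, for the whole second after the job is handed in: Bottle in the long tray's middle, large jar and cheese at its ends, tin and small jar in the short tray: each within 27 mm of its compartment's centre in x and y, within 5 mm of standing on the floor, upright within 0.1 rad, at rest; both trays flat on the table (x of bottle_mid in the frame of long_tray between -0.027 and 0.027 m and z of bottle_mid in the frame of long_tray between 0.075 and 0.086 m and angle between each of bottle_mid, jar_mid, cheese_mid, tin_mid, honey_mid's own z axis and vertical below 0.1 rad and linear speed of each of bottle, jar, cheese, tin, honey, long_tray, short_tray below 0.02 m/s and x of jar_mid in the frame of long_tray between -0.027 and 0.027 m and z of jar_mid in the frame of long_tray between 0.0425 and 0.0535 m and x of cheese_mid in the frame of long_tray between -0.027 and 0.027 m and z of cheese_mid in the frame of long_tray between 0.0225 and 0.0335 m and x of tin_mid in the frame of short_tray between -0.027 and 0.027 m and z of tin_mid in the frame of short_tray between 0.0525 and 0.0635 m and x of honey_mid in the frame of short_tray between -0.027 and 0.027 m and z of honey_mid in the frame of short_tray between 0.03 and 0.041 m and y of bottle_mid in the frame of long_tray between -0.027 and 0.027 m and ((y of jar_mid in the frame of long_tray between 0.062 and 0.116 m and y of cheese_mid in the frame of long_tray between -0.116 and -0.062 m) or (y of jar_mid in the frame of long_tray between -0.116 and -0.062 m and y of cheese_mid in the frame of long_tray between 0.062 and 0.116 m)) and ((y of tin_mid in the frame of short_tray between 0.0175 and 0.0715 m and y of honey_mid in the frame of short_tray between -0.0715 and -0.0175 m) or (y of tin_mid in the frame of short_tray between -0.0715 and -0.0175 m and y of honey_mid in the frame of short_tray between 0.0175 and 0.0715 m)) and height (world z) of each of long_tray, short_tray below 0.004 m and angle between each of long_tray, short_tray's own z axis and vertical below 0.03 rad); the robot touches nothing.
It fails at once if a thing of the stock is tipped over (angle between any of bottle_mid, jar_mid, cheese_mid, tin_mid, honey_mid's own z axis and vertical above 0.7 rad).
It fails at once if a thing is dropped or banged into its tray (over 60 N) (contact force between any of bottle, jar, cheese and long_tray above 60 N or contact force between any of tin, honey and short_tray above 60 N).
It fails at once if the bell, the mug or the tape roll is shifted by more than 30 mm (distance of any of bell, mug, tape from where it was at the start of the episode above 0.03 m).
It also fails if it takes over 131 s, if anything falls off the work surface, if the arm or the gripper's body presses on something with over 40 N, if the wrist force passes 120 N, or if a joint passes its speed limit or range.

ROBOT

A 6-joint arm with a two-finger parallel gripper is mounted at the origin on the work surface. World frame = base frame: x ahead of the robot, y to its left, z up, the work surface at z = 0. Lengths are in m, angles in degrees, forces in N, time in s.
With the tool pointing down it reaches from about 0.4 to 0.825 m from the base axis. Payload 7 kg.
Tool frame: the origin (TCP) lies midway between the tips of the shut fingers; the grasp point (between the pads) lies 19 mm behind it; z points along the fingers, y is the line along which they close (so a half turn about z gives the same grasp; the last joint's range is limited). The gripper opens to 88 mm and grips with 3 to 60 N. Pads are 19 mm wide; open, the fingers measure 130 mm over their backs; the gripper's body (78 mm by 193 mm) begins 47 mm behind the grasp point.
Start: joints at [-49.154, 20.546, 0.682, 0, -70.136, -16.507], TCP at [0.278, -0.615, 0.227] pointing down, gripper open.
Joint ranges: [-176.03, 176.03], [-82.01, 121.73], [-58.28, 71.71], [-173.87, 95.51], [-174.79, -0.11], [-173.66, 173.66]. Speed limits (degrees/s): [136.94, 136.94, 172.46, 180, 180, 180].

INTERFACE

Orientations are given as [roll, pitch, yaw] about the fixed x, y, z axes, in that order (R = Rz(yaw) Ry(pitch) Rx(roll)).
In Python, from plant import ctrl, viewer, close_job gives the robot as it stands. The module is installed in compiled form; this text tells all that it offers.
- The arm moves only by the tool step_arm, never from a script. Its argument "moves" is a list that holds one entry, the list of rows, each a list of 5 numbers: the shift along the world's x, y, z in cm, then the turn about the world's z in rad, then the finger opening in cm, from 0 to 8.76. In form: [[[tx, ty, tz, twist, grip], ...]]. A call has 1 to 10 rows; each row shifts and turns the commanded pose from where the row before left it; what a row does not reach is not made up. A row lasts 1/10 s, in which the tool goes at most 50 mm and 8.59 degrees, less where a joint would pass 70% of its speed; a pose out of reach is approached as far as the arm can. A call with a gripper value outside its range is refused whole. The fingers move at their own pace and stop on an object; the grip force is fixed at half the most. Time passes only in rows, so rows that do not move let the fingers close. It gives the time, the measured TCP pose, the force, the opening and the grip force at its end, in the units of the state.
- ctrl.get_obs(): the state, without advancing time (a new reading comes with each control period).
- viewer.snapshot(name): name is "scene" or "top"; returns (picture, depth): 384x512x3 uint8, blue, green, red; 384x512 float32, m along the optical axis (not along the pixel's ray), 0 where there is no reading.
- viewer.camera_info(name): a dict with "camera_matrix" (3x3 intrinsics, pixels), "eye" and "orientation" of the camera in the world. Camera axes: x right, y down, z forward; pixel columns grow to the right and rows downward; lengths in m; the calibration is good to about 2 mm. A picture is of the moment at which its call begins. camera_info takes no time and is no camera call.
- close_job(): hands the job in; it is judged then, once.
The state is a dict: "clock": time; "joint_pos": joint angles; "qvel": joint speeds; "tau": joint torques, N m; "tool_pos": TCP position; "orientation": TCP orientation; "force": force on the tool from outside, world axes, zero at the start; "moment": the same for the moment, N m; "opening": finger opening in m; "gripper_force": force on a finger pad.
Only numpy, scipy, OpenCV 4.12 (cv2) and the standard library are available. Lean on these libraries where they do the work, as an engineer would, in place of code of your own. Each camera call takes 0.05 s, during which the arm holds its last target. There are 200 camera calls.

## Working session

There is one attempt and no reset: what is moved stays moved. The work goes in short steps, Python scripts to look and compute and a tool call to move; the robot and the scene stay as the last step left them, time stands still between calls to the robot, and variables do not carry over. Pictures are saved under pics/ and viewed, at most 14 in all, crops included, and the job is handed in when it is done.

Besides the shell and the picture viewer there is one more tool, called after "Call:" as name(argument=value, ...) on one line, values as JSON. step_arm: Moves the arm, as the interface text tells. Its arguments: {"type":"object","properties":{"moves":{"type":"array","items":{"type":"array","items":{"type":"array","items":{"type":"number"}}}}},"required":["moves"]}

```bash
mkdir -p pics
cat > h.py <<'E'
import numpy as np, cv2
from plant import ctrl, viewer, close_job
from scipy.spatial.transform import Rotation as R
def cam(n):
    c=viewer.camera_info(n); o=np.array(c["orientation"],float)
    K=np.array(c["camera_matrix"]); e=np.array(c["eye"])
    M=o if o.shape==(3,3) else R.from_euler("xyz",o,degrees=True).as_matrix()
    return K,e,M
def onplane(n,u,v,z):
    K,e,M=cam(n); d=M@np.linalg.solve(K,[u,v,1.]); return e+d*(z-e[2])/d[2]
def cloud(n,dep):
    K,e,M=cam(n); v,u=np.mgrid[:384,:512]
    p=np.stack([(u-K[0,2])/K[0,0],(v-K[1,2])/K[1,1],np.ones_like(u)],-1)*dep[...,None]
    return p@M.T+e
E
python3 - <<'E'
from h import *
for n in("scene","top"):
    im,d=viewer.snapshot(n); cv2.imwrite(f"pics/{n}0.png",cv2.resize(im,(800,600),interpolation=cv2.INTER_CUBIC)); np.savez(f"{n}0",im=im,d=d)
    print(n,viewer.camera_info(n), (d>0).mean())
print(ctrl.get_obs())
E
```

```text
scene {'camera_matrix': array([[431.08878097,   0.        , 259.61089843],
       [  0.        , 431.08878097, 193.47810389],
       [  0.        ,   0.        ,   1.        ]]), 'eye': array([1.05865662, 0.56741698, 0.97743732]), 'orientation': array([-140.07491595,   -0.86990784,  140.64340768])} 0.9959004720052084
top {'camera_matrix': array([[451.90476711,   0.        , 262.28335133],
       [  0.        , 451.90476711, 199.57581689],
       [  0.        ,   0.        ,   1.        ]]), 'eye': array([0.37176951, 0.00332752, 1.27636531]), 'orientation': array([-170.28701379,    0.55487547,  -89.14010728])} 0.9959309895833334
{'clock': 0.1, 'joint_pos': array([-4.91547524e+01,  2.05862779e+01,  6.37893194e-01, -1.79928396e-02,
       -7.01366203e+01, -1.65075739e+01]), 'qvel': array([-0.01102265, -0.0590938 ,  0.16643   ,  0.12073604, -0.05084117,
       -0.04219239]), 'tau': array([-3.07505288e-03, -5.84162629e+01,  2.93753797e+01,  7.01547593e+00,
        1.02200807e-02, -3.02482033e-05]), 'tool_pos': array([ 0.27796884, -0.61460959,  0.22571888]), 'orientation': array([ 1.79913692e+02, -7.93760875e-03, -1.55668446e+02]), 'force': array([ 0.01870108,  0.93378651, -0.11878068]), 'moment': array([-0.01335477,  0.03988926, -0.00068666]), 'gripper_force': 0.0, 'opening': 0.08806699253682217}
```

View pics/scene0.png

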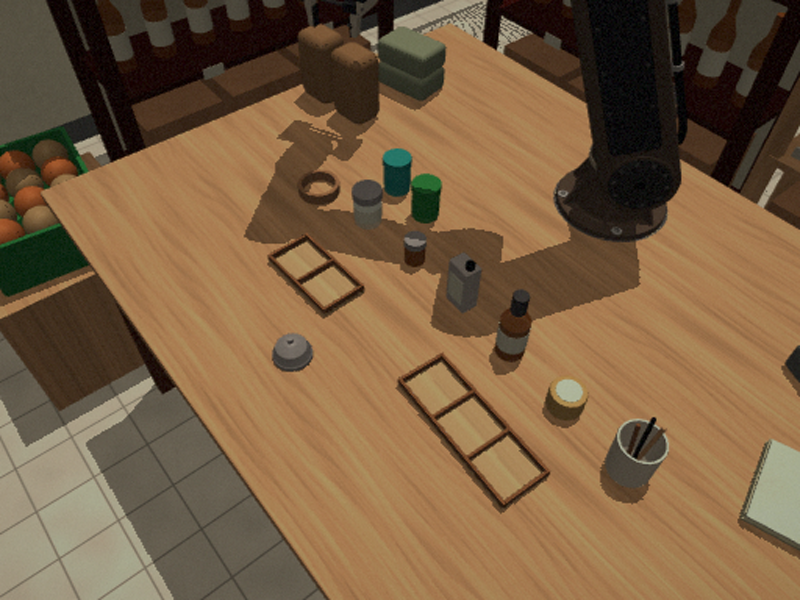

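View pics/top0.png

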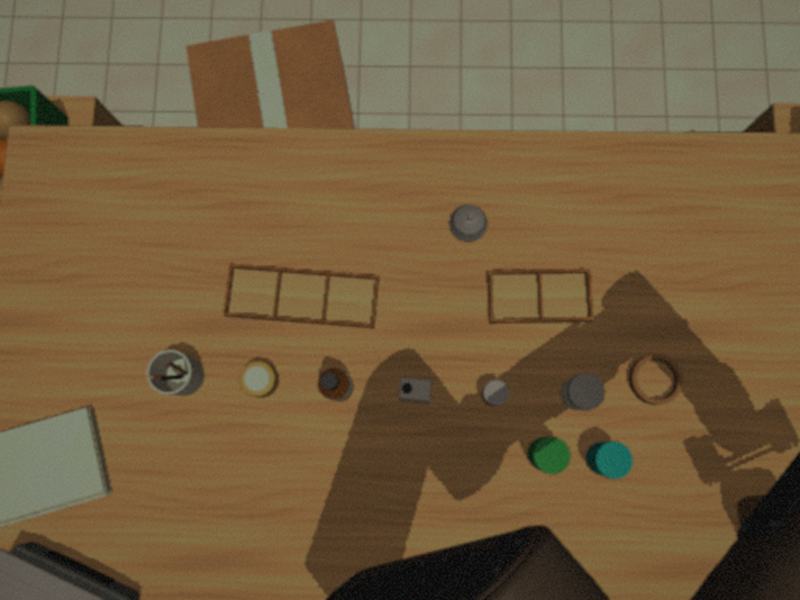

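The stock stands in a row across the picture, with the long tray at top (302,295), the short tray at (540,296) and the bell at (468,222).
- **Candidates for the large jar:** scene view clear glass with steel lid (367,203), turquoise (397,172) and green (426,198). The clear one fits; in the top view it is at (583,391).
- **Honey jar:** amber, scene (415,248), top (495,392).

I'll measure with depth and confirm with a crop.

Run:
```python
from h import *
for n in("top","scene"):
    f=np.load(n+"0.npz"); im,d=f["im"],f["d"]; P=cloud(n,d)
    z=P[...,2]; print(n,"table z",np.median(z[(abs(P[...,0]-.55)<.25)&(abs(P[...,1])<.4)]))
    m=((z>.012)&(z<.2)&(P[...,0]>.3)&(P[...,0]<.8)&(abs(P[...,1])<.5)&(d>0)).astype(np.uint8)
    k,l,s,c=cv2.connectedComponentsWithStats(m)
    for i in range(1,k):
        if s[i,4]<40: continue
        q=P[l==i]; zt=np.percentile(q[:,2],97); t=q[q[:,2]>zt-.006]
        r=cv2.minAreaRect((q[:,:2]*1000).astype(np.float32)); rt=cv2.minAreaRect((t[:,:2]*1000).astype(np.float32))
        print((c[i]*1.5625).round(),"ztop %.3f"%zt,"all",np.round(r[0],0),np.round(r[1],0),round(r[2],1),"top",np.round(rt[0],0),np.round(rt[1],0),round(rt[2],1))
im=np.load("scene0.npz")["im"]
cv2.imwrite("pics/crop.png",cv2.resize(im[90:240,170:350],(720,600),interpolation=cv2.INTER_CUBIC))
```

```text
top table z 0.0006262832358436832
[468. 221.] ztop 0.044 all [758. -86.] [65. 60.] 47.0 top [758. -88.] [35. 28.] 8.5
[299. 294.] ztop 0.024 all [616. 218.] [275.  97.] 86.2 top [616. 218.] [274.  97.] 86.1
[543. 295.] ztop 0.024 all [ 622. -217.] [ 98. 186.] 1.7 top [ 622. -217.] [ 96. 185.] 1.0
[173. 373.] ztop 0.123 all [468. 425.] [75. 76.] 6.9 top [462. 420.] [19. 42.] 42.9
[657. 379.] ztop 0.029 all [ 473. -420.] [88. 90.] 53.1 top [ 473. -420.] [87. 87.] 46.4
[258. 378.] ztop 0.050 all [462. 284.] [60. 63.] 1.7 top [462. 285.] [59. 56.] 73.3
[335. 384.] ztop 0.152 all [453. 145.] [54. 53.] 23.1 top [453. 146.] [25. 26.] 1.6
[583. 392.] ztop 0.089 all [ 445. -279.] [60. 60.] 0.3 top [ 446. -279.] [58. 58.] 0.3
[414. 390.] ztop 0.117 all [444.   8.] [52. 36.] 85.5 top [444.  21.] [15. 16.] 2.2
[495. 392.] ztop 0.064 all [ 442. -130.] [41. 42.] 47.7 top [ 443. -132.] [40. 40.] 0.7
[549. 454.] ztop 0.089 all [ 340. -219.] [60. 60.] 71.7 top [ 340. -220.] [59. 59.] 72.6
[610. 459.] ztop 0.089 all [ 334. -322.] [60. 61.] 58.0 top [ 334. -322.] [60. 60.] 79.8
scene table z 0.00116209
[... 275 characters left out ...]
.] 16.1
[315. 272.] ztop 0.024 all [ 624. -217.] [ 99. 191.] 1.7 top [ 624. -218.] [ 97. 189.] 1.3
[414. 246.] ztop 0.062 all [ 447. -131.] [42. 44.] 4.5 top [ 444. -132.] [44. 39.] 50.6
[463. 280.] ztop 0.116 all [447.   8.] [55. 39.] 84.2 top [447.  19.] [20. 14.] 47.5
[514. 326.] ztop 0.151 all [460. 150.] [43. 53.] 51.1 top [456. 145.] [26. 26.] 80.5
[291. 350.] ztop 0.044 all [763. -83.] [60. 66.] 88.7 top [764. -85.] [26. 27.] 14.5
[473. 429.] ztop 0.023 all [618. 216.] [277.  99.] 86.1 top [619. 217.] [275.  98.] 86.1
[566. 396.] ztop 0.049 all [466. 285.] [64. 61.] 57.3 top [464. 283.] [61. 59.] 46.4
[637. 451.] ztop 0.120 all [471. 424.] [77. 74.] 35.7 top [466. 419.] [20. 40.] 43.1
```

View pics/crop.png

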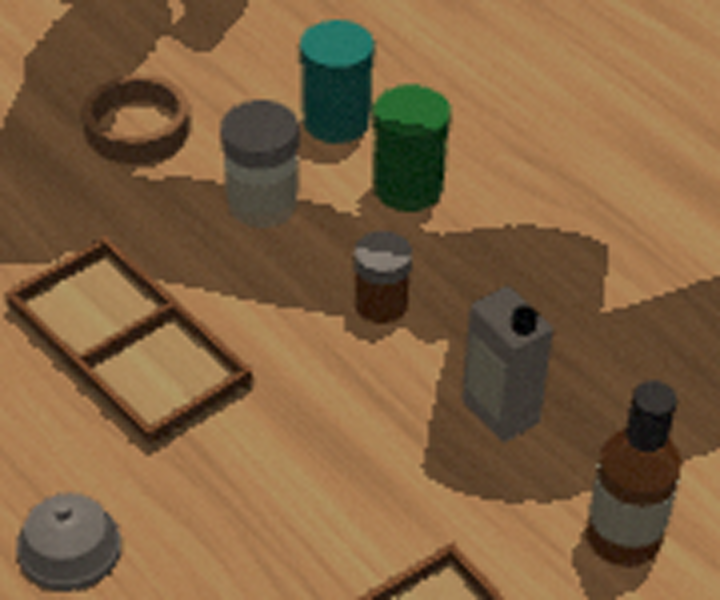

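The crop confirms it: the clear jar with the steel lid at (260,160) is the large jar, and turquoise (337,80) and green (411,148) are the look-alikes. Sizes and heights match the list.

Plan: close along world x everywhere, so the gripper body stays clear of its neighbours. I'll start with the jar.

Call:
step_arm(moves=[[[1, 2, 0, 0.1, 8.7], [1.7, 3.4, 0, 0.12, 8.7], [1.8, 3.6, 0, 0.12, 8.7], [1.8, 3.6, 0, 0.12, 8.7], [1.8, 3.6, 0, 0.12, 8.7], [1.8, 3.6, 0, 0.12, 8.7], [1.8, 3.6, 0, 0.12, 8.7], [1.8, 3.6, 0, 0.12, 8.7], [1.8, 3.6, 0, 0.12, 8.7], [1.6, 2.9, 0, 0.086, 8.7]]])

```text
clock: 1.1
tool_pos: [0.4475, -0.278, 0.2265]
orientation: [180.0, 0.0, -89.7]
force: [0.7, -0.1, -0.9]
opening: 0.0869
gripper_force: 0.0
```

Call:
step_arm(moves=[[[0, -0.1, -1.5, 0, 8.7], [0, 0, -2.5, 0, 8.7], [0, 0, -2.5, 0, 8.7], [0, 0, -2.5, 0, 8.7], [0, 0, -2.5, 0, 8.7], [0, 0, -2.5, 0, 8.7], [0, 0, -1.8, 0, 8.7], [0, 0, -1.2, 0, 8.7], [0, 0, 0, 0, 8.7], [0, 0, 0, 0, 5]]])

```text
clock: 2.1
tool_pos: [0.4475, -0.2811, 0.0569]
orientation: [-180.0, -0.0, -90.0]
force: [0.3, -0.0, -0.0]
opening: 0.0831
gripper_force: 0.0
```

Call:
step_arm(moves=[[[0, 0, 0, 0, 5], [0, 0, 0, 0, 5], [0, 0, 0, 0, 5], [0, 0, 0, 0, 5], [0, 0, 0, 0, 5], [0, 0, 0.5, 0, 5], [0, 0, 1, 0, 5], [0, 0, 2, 0, 5], [0, 0, 2, 0, 5], [0, 0, 1, 0, 5]]])

```text
clock: 3.1
tool_pos: [0.4479, -0.2812, 0.1236]
orientation: [-179.9, -0.0, -90.0]
force: [-0.4, 0.4, -3.3]
opening: 0.0613
gripper_force: 30.0
```

Call:
step_arm(moves=[[[1, 0, 0, 0, 5], [2, 0, 0, 0, 5], [3, 0, 0, 0, 5], [3, 0.5, 0, 0, 5], [3, 1.5, 0, 0, 5], [2.5, 2.5, 0, 0, 5], [1.3, 3.5, 0, 0, 5], [0.5, 4, 0, 0, 5], [0, 4, 0, 0, 5], [0, 4, 0, 0, 5]]])

```text
clock: 4.1
tool_pos: [0.6101, -0.0792, 0.1199]
orientation: [179.9, 0.0, -90.0]
force: [0.9, -0.3, -4.0]
opening: 0.0613
gripper_force: 30.0
```

Call:
step_arm(moves=[[[0, 4, 0, 0, 5], [0, 4, 0, 0, 5], [0, 4, 0, 0, 5], [0, 3.5, 0, 0, 5], [0, 2.5, 0, 0, 5], [0, 1.5, 0, 0, 5], [0, 0.8, 0, 0, 5], [0, 0.4, 0, 0, 5], [0, 0, 0, 0, 5], [0, 0, 0, 0, 5]]])

```text
clock: 5.1
tool_pos: [0.6101, 0.1251, 0.1214]
orientation: [180.0, -0.0, -90.1]
force: [0.3, -0.4, -4.3]
opening: 0.0615
gripper_force: 30.0
```

Call:
step_arm(moves=[[[0.1, 0.2, -1, 0, 5], [0, 0.1, -1.5, 0, 5], [0, 0, -1.3, 0, 5], [0, 0, -0.8, 0, 5], [0, 0, -0.4, 0, 5], [0, 0, -0.3, 0, 5], [0, 0, -0.2, 0, 5], [0, 0, -0.1, 0, 5], [0, 0, -0.1, 0, 5], [0, 0, 0, 0, 5]]])

```text
clock: 6.1
tool_pos: [0.6112, 0.129, 0.0647]
orientation: [-180.0, 0.0, -90.0]
force: [-0.2, 0.1, -3.7]
opening: 0.0618
gripper_force: 30.0
```

Call:
step_arm(moves=[[[0, 0, -0.1, 0, 5], [0, 0, -0.1, 0, 5], [0, 0, 0, 0, 5]]])

```text
clock: 6.4
tool_pos: [0.6113, 0.1291, 0.0633]
orientation: [-180.0, 0.0, -90.0]
force: [-3.3, 0.2, 3.4]
opening: 0.0615
gripper_force: 30.0
```

Call:
step_arm(moves=[[[0, 0, 0, 0, 8.7], [0, 0, 0, 0, 8.7], [0, 0, 0, 0, 8.7], [0, 0, 0, 0, 8.7], [0, 0, 1, 0, 8.7], [0, 0, 2, 0, 8.7], [0, 0, 3, 0, 8.7], [0, 2, 2, 0, 8.7], [0, 3, 1, 0, 8.7], [0, 4, 0, 0, 8.7]]])

```text
clock: 7.4
tool_pos: [0.6124, 0.2194, 0.1561]
orientation: [-179.8, 0.1, -90.1]
force: [0.9, 0.4, -1.0]
opening: 0.0871
gripper_force: 0.0
```

Call:
step_arm(moves=[[[-1, 3, 0, 0, 8.7], [-2, 2, 0, 0, 8.7], [-3, 1.5, 0, 0, 8.7], [-3, 0, 0, 0, 8.7], [-3, 0, 0, 0, 8.7], [-2, 0, -2, 0, 8.7], [-0.8, 0, -3, 0, 8.7], [0, 0, -3, 0, 8.7], [0, 0, -2, 0, 8.7], [0, 0, -1, 0, 8.7]]])

```text
clock: 8.4
tool_pos: [0.4626, 0.2836, 0.0416]
orientation: [179.9, -0.1, -90.0]
force: [0.2, -0.5, -0.1]
opening: 0.0865
gripper_force: 0.0
```

Call:
step_arm(moves=[[[0.1, 0, -1, 0, 8.7], [0, 0, -0.8, 0, 8.7], [0, 0, -0.3, 0, 8.7], [0, 0, 0, 0, 5], [0, 0, 0, 0, 5], [0, 0, 0, 0, 5], [0, 0, 0, 0, 5], [0, 0, 0, 0, 5], [0, 0, 0, 0, 5], [0, 0, 0, 0, 5]]])

```text
clock: 9.4
tool_pos: [0.4643, 0.2843, 0.0221]
orientation: [-180.0, 0.0, -90.0]
force: [-0.9, -0.4, 5.5]
opening: 0.0633
gripper_force: 30.0
```

Call:
step_arm(moves=[[[0, 0, 0.5, 0, 5], [0, 0, 1, 0, 5], [0, 0, 2, 0, 5], [1, 0, 1.5, 0, 5], [2, 0.2, 0, 0, 5], [3, 0.5, 0, 0, 5], [3, 0.5, 0, 0, 5], [3, 0.5, 0, 0, 5], [2, 0.3, 0, 0, 5], [1, 0.2, 0, 0, 5]]])

```text
clock: 10.4
tool_pos: [0.6157, 0.3059, 0.0716]
orientation: [-180.0, -0.0, -90.1]
force: [-0.5, 0.1, -1.3]
opening: 0.0631
gripper_force: 30.0
```

Call:
step_arm(moves=[[[0.5, 0, -0.5, 0, 5], [0.2, 0, -1, 0, 5], [0, 0, -1, 0, 5], [0, 0, -0.7, 0, 5], [0, 0, -0.4, 0, 5], [0, 0, -0.2, 0, 5], [0, 0, -0.2, 0, 5], [0, 0, -0.1, 0, 5], [0, 0, -0.1, 0, 5], [0, 0, 0, 0, 5]]])

```text
clock: 11.4
tool_pos: [0.6212, 0.306, 0.0297]
orientation: [-180.0, 0.0, -90.0]
force: [0.0, 1.0, -1.3]
opening: 0.0637
gripper_force: 30.0
```

Call:
step_arm(moves=[[[0, 0, -0.1, 0, 5], [0, 0, 0, 0, 5]]])

```text
clock: 11.6
tool_pos: [0.6212, 0.306, 0.0286]
orientation: [-180.0, 0.0, -90.0]
force: [0.1, -0.3, -0.6]
opening: 0.0636
gripper_force: 30.0
```

Call:
step_arm(moves=[[[0, 0, -0.1, 0, 5], [0, 0, 0, 0, 8.7], [0, 0, 0, 0, 8.7], [0, 0, 0, 0, 8.7], [0, 0, 0, 0, 8.7], [0, 0, 1, 0, 8.7], [0, 0, 3, 0, 8.7], [0, 0, 4, 0, 8.7], [0, 0, 4, 0, 8.7], [0, 0, 4, 0, 8.7]]])

```text
clock: 12.6
tool_pos: [0.6211, 0.3058, 0.1901]
orientation: [-180.0, 0.0, -90.0]
force: [0.3, 0.3, 0.0]
opening: 0.0866
gripper_force: 0.0
```

Call:
step_arm(moves=[[[-1, -1, 1, 0, 8.7], [-2, -2, 0, 0, 8.7], [-2, -2, 0, 0, 8.7], [-2, -2, 0, 0, 8.7], [-2, -2, 0, 0, 8.7], [-2, -2, 0, 0, 8.7], [-2, -2, 0, 0, 8.7], [-2, -2, 0, 0, 8.7], [-1.1, -1, 0, 0, 6], [-0.5, 0, 0, 0, 6]]])

```text
clock: 13.6
tool_pos: [0.4543, 0.145, 0.1983]
orientation: [-179.9, 0.0, -90.0]
force: [1.1, 0.1, -0.2]
opening: 0.0764
gripper_force: 0.0
```

Run:
```python
from h import *
im,d=viewer.snapshot("top"); cv2.imwrite("pics/top1.png",im)
for n in("top","scene"):
    im,d=viewer.snapshot(n); P=cloud(n,d); z=P[...,2]
    m=((z>.012)&(z<.165)&(P[...,0]>.4)&(P[...,0]<.7)&(P[...,1]>.05)&(P[...,1]<.4)&(d>0))
    t=P[m&(z>.14)&(P[...,0]<.5)]; print(n,"bottle cap",len(t),t.mean(0) if len(t) else 0)
    for nm,lo,hi,y in(("jar",.08,.1,.13),("cheese",.045,.065,.305)):
        t=P[m&(z>lo)&(z<hi)&(abs(P[...,0]-.615)<.05)&(abs(P[...,1]-y)<.05)]; r=cv2.minAreaRect((t[:,:2]*1000).astype(np.float32)); print(nm,r)
    t=P[m&(z>.018)&(z<.027)&(P[...,0]>.55)]; print(cv2.minAreaRect((t[:,:2]*1000).astype(np.float32)))
    cv2.imwrite(f"pics/{n}1.png",im)
print(ctrl.get_obs()["tool_pos"])
```

```text
top bottle cap 0 0
jar ((610.4967651367188, 128.95606994628906), (61.130680084228516, 57.12968444824219), 62.58847427368164)
cheese ((631.0593872070312, 309.9691467285156), (37.41560745239258, 63.69182586669922), 18.00977897644043)
((617.212158203125, 217.35789489746094), (274.65264892578125, 96.28548431396484), 85.20559692382812)
scene bottle cap 98 [0.45728058 0.14654131 0.14901675]
jar ((612.4175415039062, 129.62123107910156), (61.10014724731445, 61.75712585449219), 80.31925201416016)
cheese ((622.7354736328125, 305.9635009765625), (61.266029357910156, 62.16261672973633), 83.74185180664062)
((618.6175537109375, 217.00062561035156), (274.37127685546875, 98.03388214111328), 86.1880874633789)
[0.45566339 0.14661713 0.19805841]
```

View pics/scene1.png

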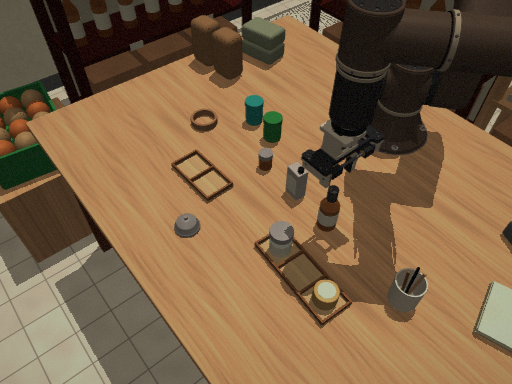

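The jar at (280,236) and the cheese at (326,293) stand in the long tray's end compartments, with the bottle at (330,212) under the gripper. I'll take it by the neck.

Call:
step_arm(moves=[[[0, 0, -1, 0, 6], [0, 0, -2, 0, 6], [0, 0, -2, 0, 6], [0, 0, -2, 0, 6], [0, 0, -1, 0, 6], [0, 0, -0.2, 0, 6], [0, 0, 0, 0, 1.5], [0, 0, 0, 0, 1.5], [0, 0, 0, 0, 1.5], [0, 0, 0, 0, 1.5]]])

```text
clock: 14.75
tool_pos: [0.4555, 0.1463, 0.1162]
orientation: [-179.9, 0.1, -90.0]
force: [0.1, -0.6, -0.3]
opening: 0.0332
gripper_force: 0.0
```

Call:
step_arm(moves=[[[0, 0, 0, 0, 1.5], [0, 0, 0, 0, 1.5], [0, 0, 0, 0, 1.5], [0, 0, 0, 0, 1.5], [0, 0, 0, 0, 1.5]]])

```text
clock: 15.25
tool_pos: [0.4553, 0.1461, 0.1159]
orientation: [-180.0, 0.0, -90.0]
force: [-1.2, -0.5, 6.0]
opening: 0.0275
gripper_force: 30.0
```

Call:
step_arm(moves=[[[0, 0, 0.5, 0, 1.5], [0, 0, 1, 0, 1.5], [0, 0.5, 1.5, 0, 1.5], [0, 1, 1.5, 0, 1.5], [0, 1.5, 0.5, 0, 1.5], [0.5, 1.5, 0, 0, 1.5], [1, 1.3, 0, 0, 1.5], [1.5, 0.8, 0, 0, 1.5], [2, 0.4, 0, 0, 1.5], [2, 0.1, 0, 0, 1.5]]])

```text
clock: 16.25
tool_pos: [0.5261, 0.2182, 0.1642]
orientation: [179.9, -0.1, -89.9]
force: [-0.1, 0.3, -3.9]
opening: 0.0273
gripper_force: 30.0
```

Call:
step_arm(moves=[[[2, 0, 0, 0, 1.5], [2, 0, 0, 0, 1.5], [1.8, 0, 0, 0, 1.5], [1.5, 0, 0, 0, 1.5], [1, 0, 0, 0, 1.5], [0.6, 0, 0, 0, 1.5], [0.3, 0, 0, 0, 1.5], [0, 0, -0.5, 0, 1.5], [0, 0, -1, 0, 1.5], [0, 0, -1, 0, 1.5]]])

```text
clock: 17.25
tool_pos: [0.6166, 0.217, 0.1398]
orientation: [180.0, 0.0, -90.0]
force: [-0.9, 1.1, -4.2]
opening: 0.0274
gripper_force: 30.0
```

Call:
step_arm(moves=[[[0, 0, -0.6, 0, 1.5], [0, 0, -0.4, 0, 1.5], [0, 0, -0.2, 0, 1.5], [0, 0, -0.1, 0, 1.5], [0, 0, -0.1, 0, 1.5], [0, 0, 0, 0, 1.5]]])

```text
clock: 17.85
tool_pos: [0.6173, 0.2171, 0.1268]
orientation: [-180.0, 0.0, -90.0]
force: [-0.4, 0.4, -2.8]
opening: 0.0275
gripper_force: 30.0
```

Call:
step_arm(moves=[[[0, 0, -0.2, 0, 1.5], [0, 0, -0.1, 0, 1.5], [0, 0, 0, 0, 1.5], [0, 0, -0.1, 0, 1.5], [0, 0, 0, 0, 1.5]]])

```text
clock: 18.35
tool_pos: [0.6171, 0.217, 0.1224]
orientation: [180.0, -0.0, -90.0]
force: [0.6, -0.1, -3.0]
opening: 0.0277
gripper_force: 30.0
```

Call:
step_arm(moves=[[[0, 0, -0.05, 0, 1.5], [0, 0, -0.05, 0, 1.5], [0, 0, 0, 0, 1.5]]])

```text
clock: 18.65
tool_pos: [0.6173, 0.2171, 0.122]
orientation: [-180.0, 0.0, -90.0]
force: [-1.0, 0.4, 0.6]
opening: 0.0272
gripper_force: 30.0
```

Call:
step_arm(moves=[[[0, 0, 0, 0, 6], [0, 0, 0, 0, 6], [0, 0, 0, 0, 6], [0, 0, 0, 0, 6], [0, 0, 1, 0, 6], [0, 0, 2, 0, 6], [0, 0, 3, 0, 6], [0, 0, 2, 0, 6], [-1, -1, 0, 0, 7], [-2, -2, 0, -0.085, 7]]])

```text
clock: 19.65
tool_pos: [0.5876, 0.1875, 0.2021]
orientation: [-179.9, 0.1, -94.9]
force: [-0.5, -0.4, -0.6]
opening: 0.0685
gripper_force: 0.0
```

Call:
step_arm(moves=[[[-2.5, -3, 0, 0, 7], [-2.5, -3, 0, 0, 7], [-2.5, -3, 0, 0, 7], [-2.5, -3, 0, 0, 7], [-2.5, -3, 0, 0, 7], [-1.2, -2, 0, 0, 7], [-0.5, -0.9, -1, 0, 7], [0, 0, -2, 0, 7], [0, 0, -2, 0, 7], [0, 0, -1, 0, 7]]])

```text
clock: 20.65
tool_pos: [0.4447, 0.0078, 0.1397]
orientation: [179.9, -0.0, -94.9]
force: [-0.6, -0.2, -0.3]
opening: 0.0701
gripper_force: 0.0
```

Call:
step_arm(moves=[[[0, 0, -2, 0, 7], [0, 0, -2, 0, 7], [0, 0, -2, 0, 7], [0, 0, -1, 0, 7], [0, 0, -0.4, 0, 7], [0, 0, 0, 0, 2.5], [0, 0, 0, 0, 2.5], [0, 0, 0, 0, 2.5], [0, 0, 0, 0, 2.5], [0, 0, 0, 0, 2.5]]])

```text
clock: 21.65
tool_pos: [0.4454, 0.0081, 0.068]
orientation: [-180.0, 0.0, -94.9]
force: [-0.3, -0.8, -3.1]
opening: 0.036
gripper_force: 30.6
```

Call:
step_arm(moves=[[[0, 0, 0, 0, 2.5], [0, 0, 0, 0, 2.5], [0, 0, 0, 0, 2.5]]])

```text
clock: 21.95
tool_pos: [0.4454, 0.0081, 0.068]
orientation: [-180.0, 0.0, -94.9]
force: [-2.1, 1.3, 6.2]
opening: 0.0361
gripper_force: 30.0
```

Call:
step_arm(moves=[[[0, 0, 0.5, 0, 2.5], [0, 0, 1, 0, 2.5], [0, 0, 1.5, 0, 2.5], [0.5, 0, 1.5, 0, 2.5], [1, 0, 0.5, 0, 2.5], [1.5, 0, 0, 0, 2.5], [2, -0.5, 0, 0.05, 2.5], [2.5, -1, 0, 0.05, 2.5], [2.5, -1.5, 0, 0, 2.5], [2.5, -2, 0, 0, 2.5]]])

```text
clock: 22.95
tool_pos: [0.5715, -0.0423, 0.1171]
orientation: [180.0, 0.0, -89.1]
force: [0.8, 0.4, -2.5]
opening: 0.0359
gripper_force: 30.0
```

Call:
step_arm(moves=[[[2, -2.5, 0, 0, 2.5], [1.5, -2.5, 0, 0, 2.5], [1, -2.5, 0, 0, 2.5], [0.5, -2, 0, 0, 2.5], [0.2, -1.5, 0, 0, 2.5], [0, -1, 0, 0, 2.5], [0, -0.5, 0, 0, 2.5], [0, -0.5, -0.5, 0, 2.5], [0, 0, -1, 0, 2.5], [0, 0, -1, 0, 2.5]]])

```text
clock: 23.95
tool_pos: [0.622, -0.1714, 0.0917]
orientation: [-180.0, 0.0, -89.1]
force: [0.6, -0.1, -2.6]
opening: 0.036
gripper_force: 30.0
```

Call:
step_arm(moves=[[[0, 0, -0.6, 0, 2.5], [0, 0, -0.5, 0, 2.5], [0, 0, -0.3, 0, 2.5], [0, 0, -0.1, 0, 2.5], [0, 0, 0, 0, 2.5]]])

```text
clock: 24.45
tool_pos: [0.6223, -0.1719, 0.0776]
orientation: [-180.0, -0.0, -89.1]
force: [0.0, -0.7, -1.9]
opening: 0.0358
gripper_force: 30.0
```

Call:
step_arm(moves=[[[0, 0, -0.1, 0, 2.5], [0, 0, -0.1, 0, 2.5], [0, 0, -0.1, 0, 2.5], [0, 0, 0, 0, 2.5]]])

```text
clock: 24.85
tool_pos: [0.6221, -0.172, 0.0745]
orientation: [180.0, 0.0, -89.1]
force: [-0.9, 0.2, -3.5]
opening: 0.0359
gripper_force: 30.0
```

Call:
step_arm(moves=[[[0, 0, -0.05, 0, 2.5], [0, 0, -0.05, 0, 2.5], [0, 0, 0, 0, 6], [0, 0, 0, 0, 7], [0, 0, 0, 0, 7], [0, 0, 0, 0, 7], [0, 0, 1, 0, 7], [0, 0, 2, 0, 7], [0, 0, 3, 0, 7], [0, 0, 1.5, 0, 7]]])

```text
clock: 25.85
tool_pos: [0.6234, -0.1723, 0.152]
orientation: [-179.8, -0.0, -89.1]
force: [1.3, -0.3, 0.5]
opening: 0.07
gripper_force: 0.0
```

Call:
step_arm(moves=[[[-1, 0.3, 0, 0, 7], [-2.5, 0.5, 0, 0, 7], [-3, 0.7, 0, -0.015, 7], [-3, 0.7, 0, 0, 7], [-3, 0.7, 0, 0, 7], [-3, 0.7, 0, 0, 7], [-1.5, 0.3, -1, 0, 7], [-0.8, 0.1, -2, 0, 7], [0, 0, -3, 0, 7], [0, 0, -2, 0, 7]]])

```text
clock: 26.85
tool_pos: [0.4427, -0.1319, 0.0675]
orientation: [180.0, 0.0, -90.0]
force: [-0.7, 0.2, -0.7]
opening: 0.0698
gripper_force: 0.0
```

Call:
step_arm(moves=[[[0.1, 0, -1.5, 0, 7], [0, 0, -1.2, 0, 7], [0, 0, -0.5, 0, 7], [0, 0, -0.2, 0, 7], [0, 0, 0, 0, 3.2], [0, 0, 0, 0, 3.2], [0, 0, 0, 0, 3.2], [0, 0, 0, 0, 3.2], [0, 0, 0, 0, 3.2], [0, 0, 0, 0, 3.2]]])

```text
clock: 27.85
tool_pos: [0.4453, -0.132, 0.0349]
orientation: [-180.0, -0.0, -90.0]
force: [-1.8, 0.6, 5.0]
opening: 0.043
gripper_force: 30.0
```

Call:
step_arm(moves=[[[0, 0, 0, 0, 3.2], [0, 0, 0.5, 0, 3.2], [0, 0, 1, 0, 3.2], [0, 0, 1.5, 0, 3.2], [0, 0, 1.5, 0, 3.2], [0.5, 0, 0.5, 0, 3.2], [1, 0, 0, 0, 3.2], [1.5, 0, 0, 0, 3.2], [2, -0.7, 0, 0, 3.2], [2.5, -1.3, 0, 0, 3.2]]])

```text
clock: 28.85
tool_pos: [0.5209, -0.1518, 0.0839]
orientation: [179.9, 0.0, -89.9]
force: [0.0, 0.1, -1.9]
opening: 0.043
gripper_force: 30.0
```

Call:
step_arm(moves=[[[1, -2.5, 0, 0, 3.2], [0.5, -2.5, 0, 0, 3.2], [1, -2.5, 0, 0, 3.2], [2, -2, 0, 0, 3.2], [2.2, -1, 0, 0, 3.2], [1.8, -0.4, 0, 0, 3.2], [1, 0, 0, 0, 3.2], [0.6, 0, 0, 0, 3.2], [0.2, 0, -0.5, 0, 3.2], [0, 0, -1, 0, 3.2]]])

```text
clock: 29.85
tool_pos: [0.6235, -0.2606, 0.0696]
orientation: [-179.9, -0.0, -90.0]
force: [-0.4, 0.4, 0.1]
opening: 0.0429
gripper_force: 30.0
```

Call:
step_arm(moves=[[[0, 0, -1, 0, 3.2], [0, 0, -0.8, 0, 3.2], [0, 0, -0.4, 0, 3.2], [0, 0, -0.2, 0, 3.2], [0, 0, 0, 0, 3.2]]])

```text
clock: 30.35
tool_pos: [0.6231, -0.261, 0.0454]
orientation: [180.0, -0.0, -90.0]
force: [-0.6, 1.2, -1.7]
opening: 0.0438
gripper_force: 30.0
```

Call:
step_arm(moves=[[[0, 0, -0.1, 0, 3.2], [0, 0, -0.1, 0, 3.2], [0, 0, -0.1, 0, 3.2], [0, 0, -0.1, 0, 3.2], [0, 0, 0, 0, 3.2]]])

```text
clock: 30.85
tool_pos: [0.6231, -0.2609, 0.0414]
orientation: [180.0, 0.0, -90.0]
force: [-0.3, -0.2, -1.5]
opening: 0.0432
gripper_force: 30.0
```

Call:
step_arm(moves=[[[0, 0, -0.05, 0, 3.2], [0, 0, -0.05, 0, 3.2], [0, 0, 0, 0, 6], [0, 0, 0, 0, 7], [0, 0, 0, 0, 7], [0, 0, 0, 0, 7], [0, 0, 1, 0, 7], [0, 0, 2, 0, 7], [0, 0, 4, 0, 7], [0, 0, 4, 0, 7]]])

```text
clock: 31.85
tool_pos: [0.6227, -0.261, 0.1519]
orientation: [179.9, -0.0, -90.0]
force: [1.5, -0.1, -0.1]
opening: 0.07
gripper_force: 0.0
```

Call:
step_arm(moves=[[[-1, -1, 2, 0, 7], [-2, -2, 2, 0, 7], [-2, -3, 1, 0, 7], [-2, -3, 0, 0, 7], [-2, -3, 0, 0, 7], [-2, -3, 0, 0, 7], [-2, -3, 0, 0, 7], [-1, -1, 0, 0, 7], [0, 0, 0, 0, 7], [0, 0, 0, 0, 7]]])

```text
clock: 32.85
tool_pos: [0.4832, -0.4509, 0.201]
orientation: [-180.0, -0.0, -90.0]
force: [0.1, 0.1, 0.8]
opening: 0.0701
gripper_force: 0.0
```

Run:
```python
from h import *
print(ctrl.get_obs()["tool_pos"])
for n in("top","scene"):
    im,d=viewer.snapshot(n); P=cloud(n,d); z=P[...,2]
    a=(d>0)&(P[...,0]>.55)&(P[...,0]<.7)
    for nm,lo,hi,x,y in(("jar",.086,.1,611,128),("cheese",.048,.06,623,306),("bottle",.15,.165,617,217),("tin",.105,.117,622,-172),("honey",.06,.075,624,-261)):
        t=P[a&(z>lo)&(z<hi)&(np.hypot(P[...,0]-x/1e3,P[...,1]-y/1e3)<.045)]; r=cv2.minAreaRect((t[:,:2]*1000).astype(np.float32)); print(n,nm,np.round(r[0]),np.round(r[1]),"z",t[:,2].mean().round(3),t[:,2].std().round(4))
    for s in(1,-1):
        t=P[a&(z>.017)&(z<.027)&(s*P[...,1]>.05)&(abs(P[...,1])<.4)]; print("tray",cv2.minAreaRect((t[:,:2]*1000).astype(np.float32)))
    cv2.imwrite(f"pics/{n}2.png",im)
```

```text
[ 0.4832419  -0.45087053  0.20102425]
top jar [609. 129.] [60. 59.] z 0.091 0.0022
top cheese [620. 305.] [60. 60.] z 0.051 0.0019
top bottle [615. 216.] [27. 27.] z 0.156 0.0022
top tin [ 620. -172.] [51. 36.] z 0.11 0.0023
top honey [ 622. -260.] [42. 42.] z 0.066 0.0024
tray ((616.2400512695312, 217.77340698242188), (274.7537536621094, 96.79023742675781), 86.10555267333984)
tray ((621.8443603515625, -216.78305053710938), (96.38430786132812, 185.24740600585938), 1.133028268814087)
scene jar [612. 130.] [60. 60.] z 0.091 0.0018
scene cheese [623. 306.] [61. 61.] z 0.052 0.0017
scene bottle [617. 216.] [26. 26.] z 0.156 0.0019
scene tin [ 624. -173.] [37. 55.] z 0.111 0.0023
scene honey [ 624. -259.] [45. 42.] z 0.066 0.0021
tray ((618.4521484375, 216.67611694335938), (274.6162414550781, 98.88844299316406), 86.50545501708984)
tray ((625.4617309570312, -217.87887573242188), (97.75699615478516, 189.5172576904297), 2.247354507446289)
```

View pics/scene2.png

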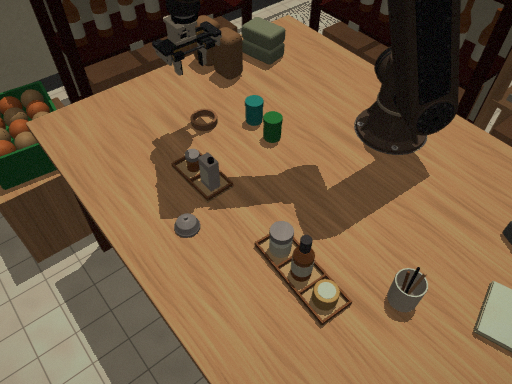

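All five things stand upright, each centred in its compartment: long tray around (302,270), short tray around (202,172). The bell, mug and tape are untouched, and the arm is clear.

```bash
python3 -c "
from plant import close_job
print(close_job())"
```

```text
the job is handed in; nothing more can be done
None
```

Both gift trays are made up and the job is handed in at about 33 s on the robot's clock: bottle, large jar and cheese in the long tray, tin and honey jar in the short tray. In the last pictures each stands upright, within a few mm of its compartment's centre. The hand-in gave no verdict.

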